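Rack the dish brush and draw out its telescoping handle

ROBOT

A 7-joint arm with a two-finger parallel gripper is mounted at the origin on a cart in front of the work surface, level with it; the furniture and walls round the work are solid. World frame = base frame: x ahead of the robot, y to its left, z up, the work surface at z = 0. Lengths are in m, angles in rad, forces in N, time in s.
With the tool pointing down it reaches from about 0.425 to 0.825 m from the base axis. Payload 3.6 kg.
Tool frame: the origin (TCP) lies at the very end of the fingers, on their centre line; the grasp point (between the pads) lies 19 mm behind it; z points along the fingers, y is the line along which they close (so a half turn about z gives the same grasp; the last joint's range is limited). The gripper opens to 85 mm and grips with 20 to 120 N. Pads are 22 mm wide; open, the fingers measure 114 mm over their backs; the gripper's body (76 mm by 85 mm) begins 54 mm behind the grasp point. The pads swing forward as they close: fully open they stand 13 mm farther back than shut.
Start: joints at [-1.335, 0.615, -0.013, 1.423, 0.008, 1.103, -0.04], TCP at [0.169, 0.628, 0.192] pointing down, gripper open.
Joint ranges: [-3.12, 3.12], [-0.3, 2.06], [-1.34, 1.32], [0.26, 2.42], [-1.36, 4.5], [0.01, 1.98], [-2.84, 2.84]. Speed limits (rad/s): [2.79, 2.79, 3.14, 3.14, 3.14, 3.14, 3.14].

INTERFACE

Orientations are given as a unit quaternion [w, x, y, z].
In Python, from station import * gives the robot as it stands. The module is installed in compiled form; this text tells all that it offers.
- The arm moves only by the shell command python3 -m jog 'ROWS' [OPENING]. ROWS is JSON, a list of rows, each a list of 4 numbers: the shift along the tool's x, y, z in m, then the turn about the tool's z in rad. A call has exactly 10 rows; each row is the pose to reach, as a shift and turn from the pose commanded when the call began, along the tool's axes at that moment; what a row does not reach only later rows make up. A row lasts 1/12 s, in which the tool goes at most 41.7 mm and 7.16 degrees, less where a joint would pass 70% of its speed; a pose out of reach is approached as far as the arm can. A call with a gripper value outside its range is refused whole. OPENING is the finger opening in m, from 0 to 0.0854, set as the call begins (- or left out, the last holds). The fingers move at their own pace and stop on an object; the grip force is fixed at half the most. Time passes only in rows, so rows that repeat a pose let the fingers close, or fill a call up. It gives the time, the measured TCP pose, the force, the opening and the grip force at its end, in the units of the state.
- state(): the state, without advancing time (a new reading comes with each control period).
- capture(name): name is "scene" or "top" or "wrist"; returns a dict with "color" (420x560x3 uint8, red, green, blue), "fx", "fy", "cx", "cy" (pixels), "R" (3x3) and "t" (3): a world point X has camera coordinates R X + t; the wrist camera has in their place "tool_from_camera" (4x4, takes a point from camera to tool coordinates, whose origin is the TCP and whose axes are the flange's). Camera axes: x right, y down, z forward; pixel columns grow to the right and rows downward; lengths in m; the calibration is good to about 2 mm. A picture is of the moment at which its call begins: read the wrist's pose just before it. There is no depth.
- hand_in(): hands the job in; it is judged then, once.
The state is a dict: "time_s": time; "joints": joint angles; "joint_vel": joint speeds; "effort": joint torques, N m; "tcp_pos": TCP position; "orientation": TCP orientation; "force": force on the tool from outside, world axes, zero at the start; "moment": the same for the moment, N m; "opening": opening from 0.0 (shut) to 1.0 (fully open); "gripper_force": force on a finger pad.
Only numpy, scipy, OpenCV 4.12 (cv2) and the standard library are available. Lean on these libraries where they do the work, as an engineer would, in place of code of your own. Each camera call takes 0.05 s, during which the arm holds its last target. There are 200 camera calls.

TASK

Lay the green dish brush flat in its grey holder, head in the wide bay and handle grip sticking out of the other end, and let go of it there without dropping it. Then take the grip so that your fingers squeeze its red side button right in, pull the handle straight out past the first stop to the second stop, where it ends, and finish there still squeezing and holding it fully out, with the brush still lying in the holder. Leave the tumbler, lemon, mug and tin where they are.

Things in the scene. Friction and masses are not known exactly. Their poses are not given: they have to be found in the camera images.
- brush: Loose dish brush, 180 to 260 g, lying flat. Origin: middle of the underside of its green sleeve; +x points towards the handle grip, +z up. Sleeve 120 long (x -60 to 60), 28 wide, 28 high, flat sides; lift it here, fingers across y. White head at x -126 to -76, 36 wide, 27 high. Handle in: 12 mm steel tube at x 60 to 87, grip at x 87 to 133, black loop to 145.
- holder: Grey holder fixed to the worktop. Origin: centre of its underside; +x is the end where the grip sticks out. Floor 12 above the worktop, x -130 to 72, 48 wide: the laid brush has its origin at x=0, y=0, z=12, same direction. Side walls 33 apart (14 above the floor, then flared to 19) at x 26 to 64 and -64 to -26; no wall at x -26 to 26, so fingers fit beside the sleeve there.
- holder_slot (a point): On the holder at x 68, z 26.5: middle of the 18 wide, open-topped slot for the tube between the end shoulders (x 64 to 72, 24 above the floor). Like shoulders stand at x -72 to -64. They keep the sleeve from moving along x (4 mm play each way). Beyond x 72 nothing is under tube and grip.
- head_bay (a point): On the holder at x -104, z 12: middle of the floor of the wide bay for the brush head, 40 wide, open at its end, side walls 9 above the floor.
- handle (a joint): How far the handle is pulled out of the sleeve (m): 0 = in, 0.035 = first stop, 0.070 = second stop and end of travel. Locked at each stop unless the button is in; with the button kept in it slides past the first stop. A spring pulls it back with 2 to 3.5 N and there is 0.6 N of friction.
- button (a joint): How far the release button is pressed into the grip (m): 0 = out, 0.005 = flush with the grip's side. The lock frees beyond 0.003. Spring force 4 N out to 8 N flush.
- button_face (a point): Middle of the outer face of the red button, 16x16, which stands 5 proud of the grip's side on the brush's +y side. Fingers closed across the grip (33 wide over the button, 28 with it flush) with a pad on the button press it in.
- grip_centre (a point): Centre of the green grip, 46 long, 28 wide, 26 high (at brush x 110, z 14.5 with the handle in; 26.5 above the worktop when laid in the holder). It moves with the handle along the brush's +x.
- tumbler: Bystander: clear glass tumbler, 81 mm wide, 92 mm tall; origin: centre of its underside at the start. Leave it alone.
- lemon: Bystander: yellow lemon, 71x53x51 mm; origin: centre of its underside at the start. Leave it alone.
- mug: Bystander: white mug with a green sprig, 88 mm wide without its handle, 99 mm tall; origin: centre of its underside at the start. Leave it alone.
- food_tin: Bystander: grey-blue food tin, 75 mm wide, 110 mm tall; origin: centre of its underside at the start. Leave it alone.

How it is judged:
On the way, in this order (a step that is already met when the one before it is completed fails the run):
1. the brush lies flat in the holder, let go, handle still in (x of brush in the frame of holder between -0.007 and 0.007 m and y of brush in the frame of holder between -0.005 and 0.005 m and z of brush in the frame of holder between 0.008 and 0.016 m and x of grip_centre in the frame of holder above 0.09 m and angle between the x axis of brush and the x axis of holder, either way round below 0.08 rad and angle between brush's own z axis and vertical below 0.08 rad and value of joint handle below 0.006 m and contact force between the fingers and brush below 0.2 N and linear speed of brush below 0.02 m/s), for 0.2 s.
2. the release button is squeezed in while the handle is still in (value of joint button above 0.003 m and value of joint handle below 0.02 m), for 0.05 s.
3. the handle is out at the second stop (value of joint handle above 0.066 m), for 0.1 s.
At the end, for the whole second after the job is handed in: Brush flat in the holder, grip out of its +x end (origin within 7 mm along, 5 mm across, 8 to 16 mm above the worktop, within 0.08 rad); handle over 66 mm out, not sliding outward (under 10 mm/s); fingers holding it with over 3 N, button over 3 mm in (x of brush in the frame of holder between -0.007 and 0.007 m and y of brush in the frame of holder between -0.005 and 0.005 m and z of brush in the frame of holder between 0.008 and 0.016 m and x of grip_centre in the frame of holder above 0.09 m and angle between the x axis of brush and the x axis of holder, either way round below 0.08 rad and angle between brush's own z axis and vertical below 0.08 rad and value of joint handle above 0.066 m and value of joint button above 0.003 m and contact force between the fingers and brush above 3 N and velocity of joint handle below 0.01 m/s); the arm keeps its last pose, push and grip.
It fails at once if the tumbler is moved more than 3 cm or tipped over (distance of tumbler from where it was at the start of the episode above 0.03 m or angle between tumbler's own z axis and vertical above 0.5 rad).
It fails at once if the lemon is moved more than 3 cm (distance of lemon from where it was at the start of the episode above 0.03 m).
It fails at once if the mug is moved more than 3 cm or tipped over (distance of mug from where it was at the start of the episode above 0.03 m or angle between mug's own z axis and vertical above 0.5 rad).
It fails at once if the food_tin is moved more than 3 cm or tipped over (distance of food_tin from where it was at the start of the episode above 0.03 m or angle between food_tin's own z axis and vertical above 0.5 rad).
It fails at once if the brush is let go more than 2.5 cm above its place (height (world z) of brush above 0.037 m and contact force between the fingers and brush below 0.1 N).
It also fails if it takes over 45 s, if anything falls off the work surface, if the arm or the gripper's body presses on something with over 40 N, if the wrist force passes 120 N, or if a joint passes its speed limit or range.

## Working session

There is one attempt and no reset: what is moved stays moved. The work goes in short steps, Python scripts to look and compute and a shell command to move; the robot and the scene stay as the last step left them, time stands still between calls to the robot, and variables do not carry over. Pictures are saved under pics/ and viewed, at most 10 in all, crops included, and the job is handed in when it is done.

```bash
mkdir -p pics; python3 - <<'E'
from station import *
import cv2,pickle
s=state();print({k:s[k] for k in('time_s','tcp_pos','orientation','opening')})
for n in('scene','top'):
    c=capture(n);pickle.dump(c,open(n+'.pkl','wb'));cv2.imwrite(f'pics/{n}0.png',c['color'][...,::-1])
    print(n,c['fx'],c['fy'],c['cx'],c['cy'],c['R'],c['t'])
E
```

```text
{'time_s': 0.0, 'tcp_pos': array([0.16859734, 0.6268299 , 0.19050359]), 'orientation': array([-1.66016991e-04,  1.30986410e-01,  9.91383279e-01, -1.31440456e-03]), 'opening': 1.0014155286987696}
scene 509.95991882513965 509.95991882513965 280.10675333938843 208.64574455495872 [[ 0.87853275 -0.47733792  0.01813048]
 [-0.31317173 -0.60421717 -0.73269713]
 [ 0.36069887  0.63802047 -0.68031331]] [-0.42999948  0.18065034  0.99802279]
top 492.8351149017154 492.8351149017154 277.5369832234 205.65365624792068 [[-0.01888222 -0.99981919  0.00224622]
 [-0.99570467  0.01860075 -0.09069857]
 [ 0.09064039 -0.00394916 -0.99587586]] [0.01808816 0.50915484 1.06699825]
```

View pics/top0.png

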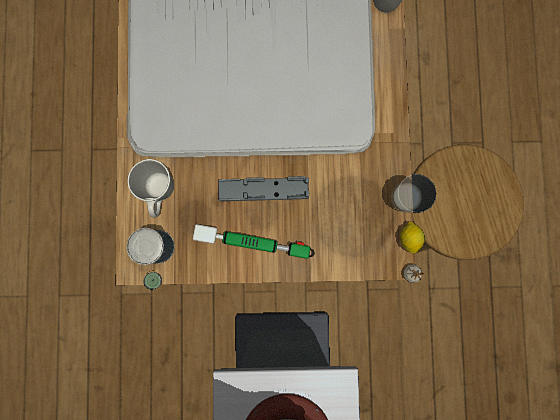

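View pics/scene0.png

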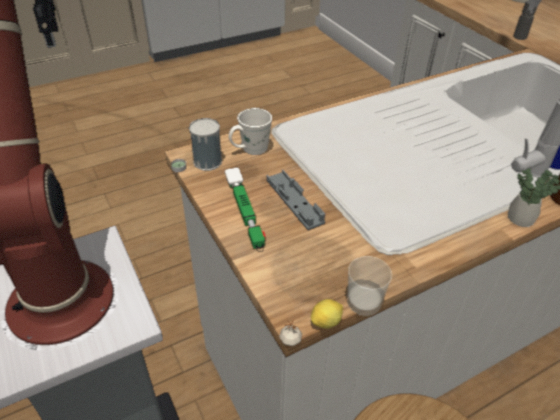

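The top view shows the brush at about (193–314, 225–258), head left and grip right, with the red button at (300, 242) on its upper side. The holder spans (218–308, 177–200). I'll zoom in on the holder to tell its ends apart.

```bash
cat > h.py <<'E'
import numpy as np,cv2,pickle
def ray(c,u,v,z):
    d=c['R'].T@np.array([(u-c['cx'])/c['fx'],(v-c['cy'])/c['fy'],1]);o=-c['R'].T@c['t']
    return o+d*(z-o[2])/d[2]
def proj(c,X):
    p=c['R']@np.array(X)+c['t'];return c['fx']*p[0]/p[2]+c['cx'],c['fy']*p[1]/p[2]+c['cy']
def blobs(m,amin=30):
    m=m.astype(np.uint8)*255
    n,l,st,ce=cv2.connectedComponentsWithStats(m)
    out=[]
    for i in range(1,n):
        if st[i,4]>=amin:
            cs,_=cv2.findContours((l==i).astype(np.uint8),cv2.RETR_EXTERNAL,cv2.CHAIN_APPROX_NONE)
            out.append((st[i,4],ce[i],cv2.minAreaRect(cs[0])))
    return out
E
python3 - <<'E'
from h import *
c=pickle.load(open('top.pkl','rb'));im=c['color'];bgr=im[...,::-1]
s=pickle.load(open('scene.pkl','rb'))
a=cv2.resize(bgr[165:270,180:330],(750,525),interpolation=cv2.INTER_CUBIC)
cv2.imwrite('pics/z0.png',a)
hsv=cv2.cvtColor(im,cv2.COLOR_RGB2HSV);H,S,V=[hsv[...,i].astype(int) for i in range(3)]
roi=np.zeros(H.shape,bool);roi[168:270,180:330]=1
for nm,m,z in(('green',(H>50)&(H<85)&(S>120),.026),('red',((H<6)|(H>172))&(S>150),.02),('white',(S<40)&(V>170),.027),('grey',(S<70)&(V<150)&(V>30),.02)):
    for A,ce,r in blobs(m&roi,8):
        print(nm,A,ce.round(1),ray(c,*ce,z).round(4),[ray(c,*p,z)[:2].round(4).tolist() for p in cv2.boxPoints(r)])
E
```

```text
green 13 [223.6 236.6] [0.4432 0.128  0.026 ] [[0.4319, 0.1316], [0.4537, 0.127], [0.4532, 0.1249], [0.4314, 0.1295]]
green 546 [249.6 241.6] [0.4313 0.0713 0.026 ] [[0.4284, 0.1263], [0.455, 0.1212], [0.4342, 0.0164], [0.4077, 0.0217]]
green 16 [275.4 246.8] [0.4189 0.015  0.026 ] [[0.4098, 0.0186], [0.4314, 0.0134], [0.4306, 0.0101], [0.409, 0.0154]]
green 234 [299.4 250.6] [ 0.4096 -0.0374  0.026 ] [[0.4006, -0.0145], [0.4271, -0.0199], [0.4189, -0.061], [0.3923, -0.0555]]
red 16 [300.1 242.9] [ 0.4263 -0.0396  0.02  ] [[0.4285, -0.0329], [0.4282, -0.0461], [0.4238, -0.046], [0.4241, -0.0328]]
white 331 [204.3 233.4] [0.4509 0.1703 0.027 ] [[0.4396, 0.1967], [0.4723, 0.19], [0.4622, 0.1436], [0.4295, 0.1504]]
white 23 [219.4 236.3] [0.444  0.1372 0.027 ] [[0.447, 0.1446], [0.4468, 0.1315], [0.4402, 0.1315], [0.4404, 0.1446]]
white 16 [282.2 247.6] [4.167e-01 1.000e-04 2.700e-02] [[0.418, 0.0119], [0.4205, 0.0114], [0.4156, -0.0108], [0.4131, -0.0103]]
grey 1930 [262.9 188.5] [0.5487 0.0404 0.02  ] [[0.5739, 0.141], [0.5758, -0.0606], [0.5243, -0.0607], [0.5225, 0.14]]
grey 23 [282.3 245.6] [ 4.212e-01 -2.000e-04  2.000e-02] [[0.4214, 0.012], [0.4253, 0.0112], [0.4208, -0.013], [0.4169, -0.0122]]
grey 13 [282.8 249.8] [ 0.412  -0.0012  0.02  ] [[0.4124, 0.0117], [0.4152, 0.0113], [0.4113, -0.0127], [0.4085, -0.0122]]
```

View pics/z0.png

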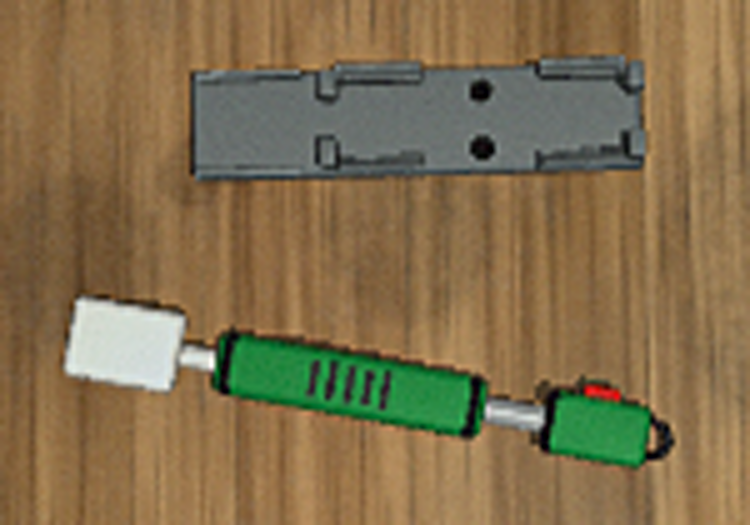

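The zoomed view shows the holder's wide bay on the left (world +y) and its slot end on the right, so the brush already points the right way. Head to grip measures 212 mm, against 211 mm given. I'll move towards a point above both, turning on the way.

```bash
python3 -m jog '[[-0.03,-0.013,-0.006,0.08],[-0.06,-0.026,-0.012,0.16],[-0.09,-0.04,-0.018,0.24],[-0.12,-0.053,-0.024,0.32],[-0.15,-0.066,-0.03,0.4],[-0.18,-0.079,-0.036,0.48],[-0.21,-0.092,-0.042,0.56],[-0.24,-0.106,-0.048,0.64],[-0.27,-0.119,-0.054,0.72],[-0.306,-0.132,-0.06,0.8]]' 0.0854
cat >> h.py <<'E'
from scipy.spatial.transform import Rotation as Ro
def T(s):
    return Ro.from_quat(np.roll(s['orientation'],-1)).as_matrix()
def plan(s,p,yaxis):
    """shift in tool axes and turn to bring TCP to p with tool y along world dir yaxis (either sign)"""
    R=T(s);d=R.T@(np.array(p)-s['tcp_pos']);y=R.T@np.array([*yaxis,0]);a=np.arctan2(-y[0],y[1])
    if a>np.pi/2:a-=np.pi
    if a<-np.pi/2:a+=np.pi
    return d.round(4),round(a,4)
E
python3 - <<'E'
from station import *
from h import *
s=state();print(s['time_s'],s['tcp_pos'],s['joints'].round(2),s['joint_vel'].round(2),plan(s,(.48,.05,.27),(.981,-.195)))
E
```

```text
time_s: 0.93
tcp_pos: [0.4295, 0.4202, 0.2516]
orientation: [-0.001, 0.507, 0.862, -0.001]
force: [1.7, 0.8, 0.4]
opening: 1.002
gripper_force: 0.0
0.9333 [0.42946948 0.42021353 0.2516155 ] [-0.95  0.49  0.23  1.49 -0.12  1.18 -0.2 ] [ 0.6   0.1   0.32 -0.35 -0.15  0.26 -0.05] (array([-0.3482, -0.1354, -0.0185]), np.float64(0.7026))
```

```bash
python3 -m jog '[[-0.039,-0.015,-0.002,0.078],[-0.078,-0.03,-0.004,0.156],[-0.116,-0.045,-0.006,0.234],[-0.155,-0.06,-0.008,0.312],[-0.194,-0.075,-0.01,0.39],[-0.232,-0.09,-0.012,0.468],[-0.271,-0.105,-0.014,0.546],[-0.31,-0.12,-0.016,0.624],[-0.348,-0.135,-0.018,0.7],[-0.348,-0.135,-0.018,0.7]]'
python3 - <<'E'
from station import *
from h import *
s=state();c=capture('wrist');s2=state()
print(s['time_s'],s['tcp_pos'],s2['tcp_pos'],s['joints'].round(2),s['joint_vel'].round(2))
M=np.eye(4);M[:3,:3]=T(s);M[:3,3]=s['tcp_pos'];W=M@c['tool_from_camera'];print(c['tool_from_camera'].round(3))
c['R']=W[:3,:3].T;c['t']=-c['R']@W[:3,3];pickle.dump(c,open('w1.pkl','wb'))
cv2.imwrite('pics/w1.png',c['color'][...,::-1])
print(proj(c,(.5487,.01,.02)),proj(c,(.4312,.0713,.028)))
E
```

```text
time_s: 1.77
tcp_pos: [0.4818, 0.0399, 0.2707]
orientation: [0.003, 0.777, 0.629, -0.001]
force: [0.7, -0.9, 0.1]
opening: 1.0
gripper_force: 0.0
1.7667 [0.48182757 0.03985868 0.2707093 ] [0.48149829 0.04516998 0.27018878] [-0.51  0.3   0.51  1.77 -0.16  1.11 -0.16] [-0.07  0.01 -0.12 -0.01 -0.06  0.01 -0.02]
[[-0.    -0.946 -0.323  0.083]
 [ 1.    -0.    -0.001  0.   ]
 [ 0.001 -0.323  0.946 -0.183]
 [ 0.     0.     0.     1.   ]]
(np.float64(332.3203355004825), np.float64(173.05069326570185)) (np.float64(240.98617764943364), np.float64(148.97315089949143))
```

View pics/w1.png

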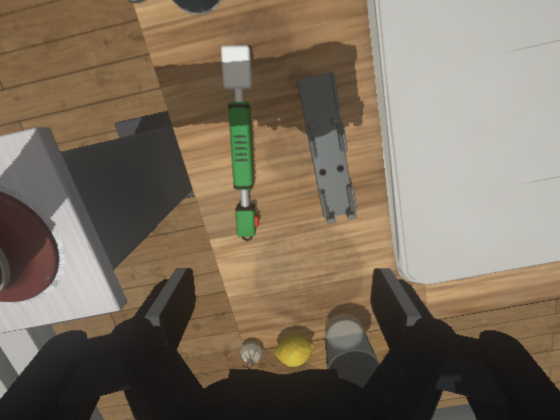

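The wrist view shows the brush running from (237, 48) to (246, 238) and the holder from (318, 77) to (342, 218). Next I'll work out the holder frame from the top-view features.

```bash
python3 - <<'E'
from station import *
from h import *
c=pickle.load(open('top.pkl','rb'))
for n,hx,(u,v),z in(('bayend',-130,(192.5,123),.012),('holes',None,(481,119),.012),('shoulderL',-68,(326,117),.036),('shoulderR',68,(635,109),.036)):
    # crop pixel -> image pixel (resize centres)
    p=ray(c,180+(u+.5)/5-.5,165+(v+.5)/5-.5,z);print(n,hx,p.round(4))
# check with wrist: gray corner points of the bay end floor and shoulder
w=pickle.load(open('w1.pkl','rb'))
for px,z in(((316.5,77),.012),((331.5,171),.012),((343,216),.036)):print(ray(w,*px,z).round(4))
s=state()
d=np.array([-.0413,-.2077]);d/=np.linalg.norm(d)
print(s['tcp_pos'],T(s).round(3),plan(s,(.4312,.0713,.10),(-d[1],d[0])))
g=cv2.cvtColor(c['color'],cv2.COLOR_RGB2HSV)
E
```

```text
bayend -130 [0.5499 0.1409 0.012 ]
holes None [0.5493 0.0116 0.012 ]
shoulderL -68 [0.5484 0.0796 0.036 ]
shoulderR 68 [ 0.5494 -0.056   0.036 ]
[0.5496 0.1397 0.012 ]
[0.5489 0.0112 0.012 ]
[ 0.552  -0.0515  0.036 ]
[0.48149829 0.04516998 0.27018878] [[ 0.202  0.979  0.001]
 [ 0.979 -0.202 -0.002]
 [-0.002  0.001 -1.   ]] (array([ 0.0158, -0.0548,  0.1701]), np.float64(-0.0067))
```

Holder origin is about (0.549, 0.0115) with +x along world −y, and the three features agree within 1 mm. Now over the brush.

```bash
python3 -m jog '[[0.004,-0.012,0.03,0],[0.008,-0.025,0.06,0],[0.012,-0.04,0.09,-0.006],[0.016,-0.055,0.12,-0.006],[0.016,-0.055,0.15,-0.006],[0.016,-0.055,0.18,-0.006],[0.016,-0.055,0.2,-0.006],[0.016,-0.055,0.21,-0.006],[0.016,-0.055,0.21,-0.006],[0.016,-0.055,0.21,-0.006]]' 0.065
python3 - <<'E'
from station import *
from h import *
s=state();c=capture('wrist')
M=np.eye(4);M[:3,:3]=T(s);M[:3,3]=s['tcp_pos'];W=M@c['tool_from_camera']
c['R']=W[:3,:3].T;c['t']=-c['R']@W[:3,3];cv2.imwrite('pics/w2.png',c['color'][...,::-1])
d=np.array([-.0413,-.2077]);d/=np.linalg.norm(d)
print(s['time_s'],s['tcp_pos'],s['joints'].round(2),plan(s,(.4312,.0713,.005),(-d[1],d[0])),proj(c,(.4312,.0713,.028)))
E
```

```text
time_s: 2.65
tcp_pos: [0.4299, 0.0781, 0.0593]
orientation: [-0.001, 0.769, 0.639, -0.001]
force: [-0.8, 0.9, 0.2]
opening: 0.758
gripper_force: 0.0
2.65 [0.42993932 0.07810731 0.05925087] [-0.46  0.53  0.34  2.17 -0.36  0.5  -0.04] (array([-0.0065,  0.0026,  0.0542]), np.float64(0.012)) (np.float64(285.88595829978306), np.float64(227.4254078959856))
```

View pics/w2.png

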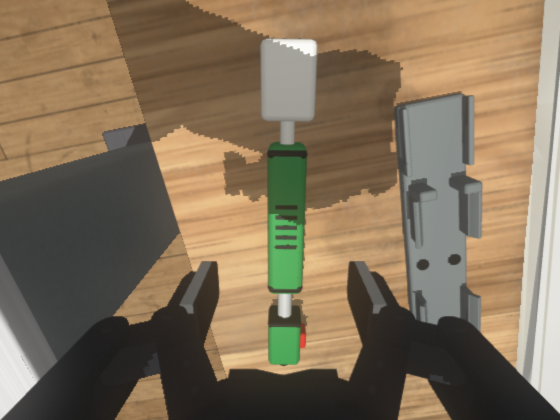

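The brush is centred between the open fingers, its sleeve running from (287, 150) to (285, 290), which agrees with the projection. Descend and grasp.

```bash
python3 -m jog '[[-0.003,0.001,0.01,0.01],[-0.006,0.002,0.025,0.01],[-0.006,0.002,0.04,0.01],[-0.006,0.002,0.05,0.01],[-0.006,0.002,0.053,0.01],[-0.006,0.002,0.054,0.01],[-0.006,0.002,0.054,0.01],[-0.006,0.002,0.054,0.01],[-0.006,0.002,0.054,0.01],[-0.006,0.002,0.054,0.01]]' 
python3 -m jog '[[0,0,0,0],[0,0,0,0],[0,0,0,0],[0,0,0,0],[0,0,0,0],[0,0,0,0],[0,0,0,0],[0,0,0,0],[0,0,0,0],[0,0,0,0]]' 0
```

```text
time_s: 3.53
tcp_pos: [0.4318, 0.0711, 0.0063]
orientation: [0.0, 0.773, 0.635, 0.001]
force: [-0.3, -0.7, -0.0]
opening: 0.761
gripper_force: 0.0
time_s: 4.37
tcp_pos: [0.4313, 0.0709, 0.0057]
orientation: [0.0, 0.773, 0.635, -0.0]
force: [0.5, -0.6, -0.2]
opening: 0.0
gripper_force: 0.0
```

```bash
python3 - <<'E'
from station import *
from h import *
s=state();c=capture('wrist');t=capture('top')
print(s['opening'],s['gripper_force'])
cv2.imwrite('pics/w3.png',np.hstack([cv2.resize(c['color'],(400,300)),cv2.resize(t['color'][140:290,150:350],(400,300))])[...,::-1])
E
```

```text
0.00010485925427783366 0.0
```

View pics/w3.png

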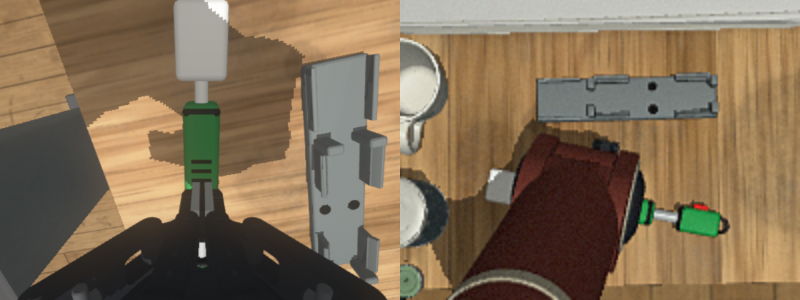

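The view shows the brush unmoved with the fingers around it at (200, 200), but the gripper reads fully shut. A lift of 15 mm will show whether it is held: if so, the brush stays still in the wrist picture.

```bash
cat > wh.py <<'E'
from station import *
from h import *
s=state();c=capture('wrist');im=c['color'];hsv=cv2.cvtColor(im,cv2.COLOR_RGB2HSV);H,S,V=[hsv[...,i].astype(int) for i in range(3)]
print(s['time_s'],s['tcp_pos'],s['force'],s['opening'],s['gripper_force'])
g=(H>50)&(H<85)&(S>120)
for A,ce,r in blobs(g,60):print('green',A,ce.round(1),np.round(r[1],1))
E
python3 wh.py
python3 -m jog '[[0,0,-0.002,0],[0,0,-0.004,0],[0,0,-0.006,0],[0,0,-0.009,0],[0,0,-0.012,0],[0,0,-0.015,0],[0,0,-0.015,0],[0,0,-0.015,0],[0,0,-0.015,0],[0,0,-0.015,0]]'
python3 wh.py
python3 - <<'E'
from station import *
from h import *
c=capture('wrist');cv2.imwrite('pics/w4.png',c['color'][100:420,120:440,::-1].repeat(2,0)[:600].repeat(2,1))
E
```

```text
4.4667 [0.43129965 0.07089    0.00570316] [-0.05275794 -0.09732192  0.25790853] 0.0009041388758782789 0.0
green 1711 [290.1 189.2] [63. 33.]
time_s: 5.35
tcp_pos: [0.4312, 0.0709, 0.0206]
orientation: [-0.0, 0.773, 0.635, -0.0]
force: [0.1, -0.7, 0.5]
opening: 0.002
gripper_force: 0.0
5.35 [0.43117995 0.07093592 0.02063339] [ 0.05406231 -0.73705326  0.46141585] 0.0015924256110654697 0.0
green 1099 [291.7 180.6] [26.9 55.1]
green 167 [266.6 251.3] [16.6 20.6]
green 262 [282.7 365.4] [18. 15.]
```

View pics/w4.png

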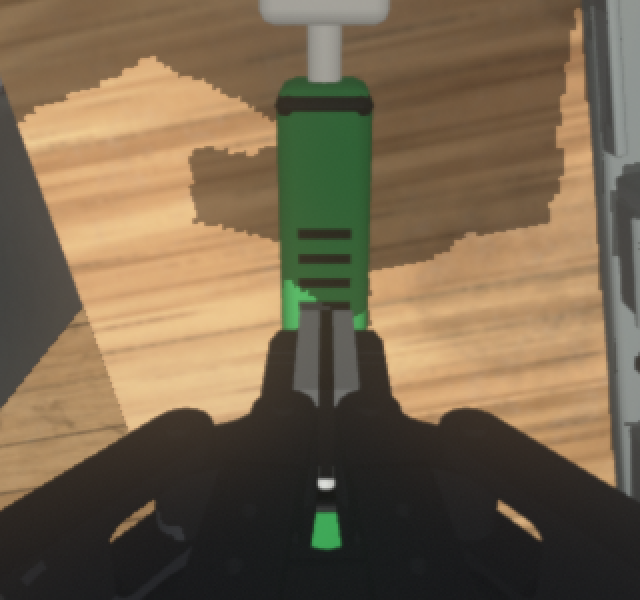

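The fingers have closed above the sleeve: pads meet at crop (327, 310), sleeve beneath. I need to check the true height of the finger ends against the calibration.

```bash
python3 - <<'E'
from station import *
from h import *
s=state();c=capture('wrist');M=np.eye(4);M[:3,:3]=T(s);M[:3,3]=s['tcp_pos']
print(c['fx'],c['cx'],c['cy'],c['tool_from_camera'],s['tcp_pos'],s['joints'])
W=M@c['tool_from_camera'];c['R']=W[:3,:3].T;c['t']=-c['R']@W[:3,3]
for p in[(0,0,0),(.011,0,0),(.011,0,-.02),(.011,0,-.04)]:
    print(p,proj(c,(M@[*p,1])[:3]))
d=np.array([-.0413,-.2077]);d/=np.linalg.norm(d);n=np.array([-d[1],d[0]])
o=np.array([.4312,.0713])
for bx in(-60,):
  for by in(-14,14): print(bx,by,proj(c,[*(o+bx/1e3*d+by/1e3*n),.028]))
for by in(-18,18): print('head',proj(c,[*(o-.076*d+by/1e3*n),.027]))
w=pickle.load(open('top.pkl','rb'))
t=capture('top');sc=capture('scene')
cv2.imwrite('pics/s5.png',cv2.resize(sc['color'][120:300,130:370],(800,600),interpolation=cv2.INTER_CUBIC)[...,::-1])
E
```

```text
309.734912760727 282.67792520099516 207.59580343956472 [[-3.66540349e-04 -9.46235443e-01 -3.23478519e-01  8.25254280e-02]
 [ 9.99999398e-01 -1.22965251e-05 -1.09715081e-03  4.06813864e-04]
 [ 1.03418532e-03 -3.23478727e-01  9.46234878e-01 -1.83182823e-01]
 [ 0.00000000e+00  0.00000000e+00  0.00000000e+00  1.00000000e+00]] [0.43121183 0.07089694 0.02060534] [-0.39965564  0.60187573  0.27216739  2.19774554 -0.4123178   0.3894525
  0.01507873]
(0, 0, 0) (np.float64(282.388180550489), np.float64(236.75727474483605))
(0.011, 0, 0) (np.float64(282.3765767135607), np.float64(220.87638789937716))
(0.011, 0, -0.02) (np.float64(282.3083727006639), np.float64(233.57831137738202))
(0.011, 0, -0.04) (np.float64(282.223894267014), np.float64(249.3110894675475))
-60 -14 (np.float64(257.1725898585567), np.float64(143.4677502895288))
-60 14 (np.float64(307.1619268972323), np.float64(143.47567129052817))
head (np.float64(249.21892294999486), np.float64(113.57097687136839))
head (np.float64(315.09791241253646), np.float64(113.57356533660045))
```

View pics/s5.png

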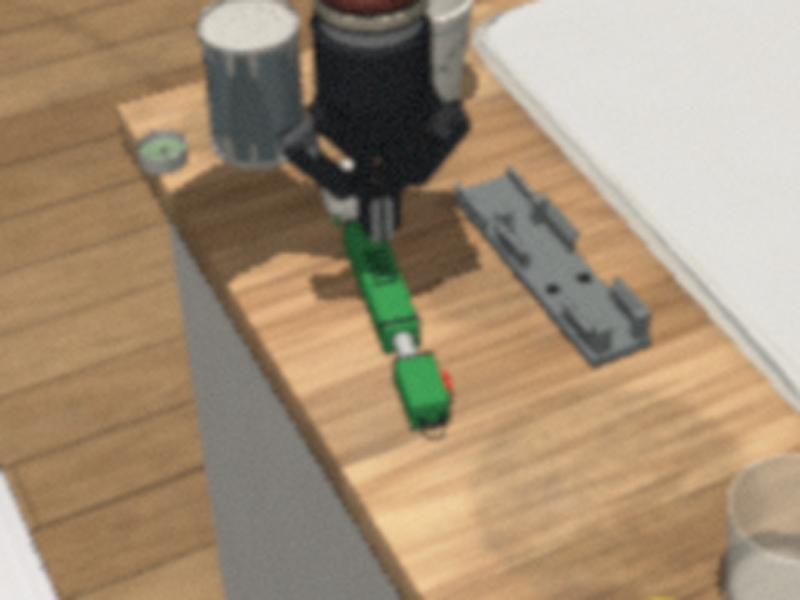

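The scene view shows the shut fingertips hovering at crop (378, 238), towards the head end and above the sleeve. I'll triangulate the tips from the scene and wrist views.

```bash
python3 - <<'E'
from h import *
c=pickle.load(open('scene.pkl','rb'))
px=(130+378*.3-.35,120+236*.3-.35);print(px)
for z in(0,.02,.04,.06,.08):print(z,ray(c,*px,z).round(4),proj(c,(.4312,.0709,z)))
# check scene calibration: sleeve/grip
d=np.array([-.0413,-.2077]);d/=np.linalg.norm(d);o=np.array([.4312,.0713])
p=proj(c,[*(o+.11*d),.0275]);print('grip top pred crop',(p[0]-130)/.3,(p[1]-120)/.3)
p=proj(c,[*(o+.06*d),.028]);print('sleeve end pred crop',(p[0]-130)/.3,(p[1]-120)/.3)
p=proj(c,[*(o-.101*d),.027]);print('head',(p[0]-130)/.3,(p[1]-120)/.3)
E
```

```text
(243.04999999999998, 190.45000000000002)
0 [0.4593 0.1347 0.    ] (np.float64(243.93992526601116), np.float64(209.82480798097484))
0.02 [0.4499 0.1135 0.02  ] (np.float64(243.68074294359343), np.float64(203.53306667000555))
0.04 [0.4405 0.0924 0.04  ] (np.float64(243.41554053564786), np.float64(197.09518568231195))
0.06 [0.4311 0.0712 0.06  ] (np.float64(243.14410583285698), np.float64(190.50601356266583))
0.08 [0.4217 0.05   0.08  ] (np.float64(242.86621653341655), np.float64(183.7601538572054))
grip top pred crop 420.1804237463883 379.0909785337914
sleeve end pred crop 400.4565782908939 327.20023141779234
head 344.4974607170078 182.32906148689835
```

Scene and wrist views agree: the real fingertips are about 40 mm short of the reported TCP (tips at z≈0.060 while the TCP reads 0.0206). Their xy matches exactly, so I'll go about 55 mm deeper while watching the force.

```bash
python3 -m jog '[[0,0,0,0],[0,0,0,0],[0,0,0,0],[0,0,0,0],[0,0,0.01,0],[0,0,0.02,0],[0,0,0.03,0],[0,0,0.035,0],[0,0,0.035,0],[0,0,0.035,0]]' 0.065
python3 -m jog '[[0,0,0.004,0],[0,0,0.008,0],[0,0,0.011,0],[0,0,0.013,0],[0,0,0.014,0],[0,0,0.015,0],[0,0,0.015,0],[0,0,0.015,0],[0,0,0.015,0],[0,0,0.015,0]]'
```

```text
time_s: 6.43
tcp_pos: [0.4312, 0.0708, -0.0143]
orientation: [-0.0, 0.773, 0.634, -0.0]
force: [-0.4, 0.5, 0.2]
opening: 0.764
gripper_force: 0.0
time_s: 7.27
tcp_pos: [0.4314, 0.071, -0.0292]
orientation: [0.0, 0.773, 0.635, 0.0]
force: [0.8, -0.2, -0.3]
opening: 0.758
gripper_force: 0.0
```

No contact at TCP z = −0.029, which confirms the offset. A little deeper, then close.

```bash
python3 -m jog '[[0,0,0.002,0],[0,0,0.004,0],[0,0,0.004,0],[0,0,0.004,0],[0,0,0.004,0],[0,0,0.004,0],[0,0,0.004,0],[0,0,0.004,0],[0,0,0.004,0],[0,0,0.004,0]]' 0
python3 wh.py
```

```text
time_s: 8.1
tcp_pos: [0.4311, 0.0709, -0.0333]
orientation: [-0.0, 0.773, 0.635, -0.0]
force: [-0.7, 0.1, -0.1]
opening: 0.32
gripper_force: 59.4
8.1 [ 0.43112559  0.07087711 -0.03334107] [-0.74562522  0.11059446 -0.07812198] 0.32048249916338833 59.350613951683044
green 150 [297.2 163.6] [ 5. 30.]
green 9116 [285.  276.5] [ 58.4 196.7]
```

Grasped: 27.4 mm opening at 59 N. Lift and carry it over the holder.

```bash
python3 -m jog '[[0,0,-0.01,0],[0,0,-0.025,0],[0,0,-0.04,0],[0,0,-0.055,0],[0,0,-0.065,0],[0,0,-0.07,0],[0,0,-0.07,0],[0,0,-0.07,0],[0,0,-0.07,0],[0,0,-0.07,0]]'
python3 wh.py; python3 -c "
from station import *
from h import *
print(plan(state(),(.549,.0115,.0367),(1,.004)))"
```

```text
time_s: 8.98
tcp_pos: [0.4308, 0.0708, 0.036]
orientation: [-0.0, 0.773, 0.635, -0.001]
force: [1.0, 0.6, -0.8]
opening: 0.315
gripper_force: 59.3
8.9833 [0.43075121 0.07083992 0.0360467 ] [ 1.03250364  0.58708482 -0.83235676] 0.3150109624613017 59.31086003780365
green 127 [298.  163.7] [31.  6.]
green 7030 [287.4 287.8] [ 56.3 196.5]
(array([-0.0351,  0.1275, -0.0008]), np.float64(-0.2))
```

```bash
python3 -m jog '[[-0.004,0.015,0,-0.02],[-0.008,0.03,0,-0.05],[-0.012,0.048,0,-0.08],[-0.018,0.066,0,-0.11],[-0.024,0.084,0,-0.14],[-0.029,0.102,0,-0.17],[-0.033,0.117,0,-0.19],[-0.035,0.1275,0,-0.2],[-0.035,0.1275,0,-0.2],[-0.035,0.1275,0,-0.2]]'
python3 -m jog '[[0,0,0,0],[0,0,0,0],[0,0,0,0],[0,0,0,0],[0,0,0,0],[0,0,0,0],[0,0,0,0],[0,0,0,0],[0,0,0,0],[0,0,0,0]]'
python3 - <<'E'
from station import *
from h import *
s=state();print(plan(s,(.549,.0115,-.0213),(1,.004)),s['joints'].round(2))
c=capture('wrist');k=capture('scene')
M=np.eye(4);M[:3,:3]=T(s);M[:3,3]=s['tcp_pos'];W=M@c['tool_from_camera'];c['R']=W[:3,:3].T;c['t']=-c['R']@W[:3,3];pickle.dump(c,open('w6.pkl','wb'))
cv2.imwrite('pics/w6.png',np.hstack([cv2.resize(c['color'],(400,300)),cv2.resize(k['color'][110:290,160:400],(400,300))])[...,::-1])
# where should brush features lie if level at TCP-relative pose?
b=np.array([*s['tcp_pos'][:2],s['tcp_pos'][2]+.0333]);d=T(s)[:,0]*-1;d/=np.linalg.norm(d)
for x,z in((-.126,.027),(-.076,.027),(-.06,.028)):
    p=b+d*x+[0,0,z];print(x,np.round(proj(c,p),1))
hsv=cv2.cvtColor(c['color'],cv2.COLOR_RGB2HSV)
for x in(278,283,288):print(x,hsv[0:200:4,x,:].tolist())
E
```

```text
time_s: 9.87
tcp_pos: [0.5488, 0.0116, 0.0359]
orientation: [-0.001, 0.706, 0.708, -0.001]
force: [-0.7, 0.4, -1.8]
opening: 0.31
gripper_force: 59.4
time_s: 10.7
tcp_pos: [0.5495, 0.0118, 0.0367]
orientation: [-0.0, 0.706, 0.709, -0.0]
force: [-0.2, 0.3, -2.0]
opening: 0.323
gripper_force: 59.4
(array([-0.0003, -0.0005,  0.058 ]), np.float64(0.0)) [-0.23  0.68  0.27  1.88 -0.29  0.62  0.22]
-0.126 [282.2 -37.7]
-0.076 [282.3 119.6]
-0.06 [282.3 161.7]
278 [[35, 6, 240], [40, 6, 241], [40, 6, 241], [40, 6, 242], [45, 6, 242], [48, 5, 242], [45, 6, 243], [45, 6, 243], [26, 14, 145], [26, 14, 143], [26, 14, 143], [23, 14, 143], [26, 13, 142], [26, 13, 142], [21, 13, 141], [26, 13, 141], [23, 14, 141], [26, 13, 140], [23, 15, 140], [26, 13, 139], [26, 13, 139], [26, 13, 138], [23, 15, 138], [26, 15, 138], [26, 13, 137], [26, 13, 136], [26, 13, 136], [26, 14, 130], [26, 15, 119], [25, 14, 111], [23, 15, 133], [23, 15, 132], [26, 15, 132], [23, 15, 132], [26, 16, 131], [23, 15, 132], [23, 17, 132], [23, 17, 132], [23, 16, 131], [57, 52, 93], [62, 122, 75], [65, 129, 79], [36, 39, 33], [30
[... 881 characters left out ...]
 241], [40, 6, 242], [40, 6, 242], [42, 5, 242], [42, 5, 242], [48, 5, 243], [48, 5, 243], [48, 5, 239], [23, 14, 144], [26, 14, 143], [26, 13, 142], [30, 11, 141], [26, 13, 141], [23, 14, 142], [23, 14, 142], [23, 14, 141], [26, 15, 140], [26, 13, 140], [26, 13, 139], [23, 15, 139], [23, 15, 138], [23, 15, 138], [23, 15, 138], [26, 13, 137], [26, 13, 137], [26, 14, 130], [26, 15, 120], [25, 13, 115], [26, 14, 131], [23, 16, 131], [23, 16, 131], [26, 16, 130], [26, 14, 130], [26, 14, 130], [23, 16, 130], [26, 14, 129], [26, 16, 129], [58, 54, 85], [64, 128, 74], [65, 134, 80], [36, 40, 32], [38, 31, 33], [45, 60, 34], [64, 132, 81], [64, 134, 80], [64, 134, 80], [64, 137, 80], [64, 137, 80]]
```

View pics/w6.png

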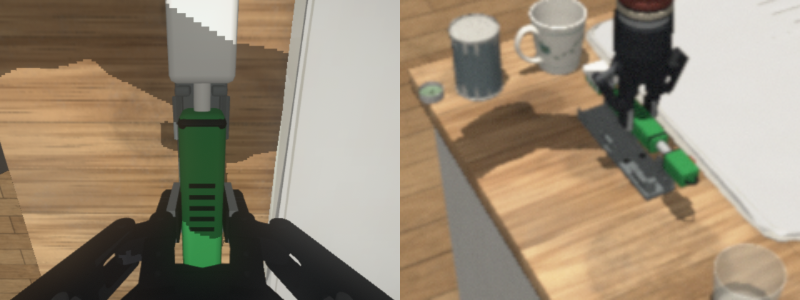

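The brush hangs level and aligned over the holder, its sleeve end at (203, 120) in the left half and holder shoulders just beneath. Lowering slowly.

```bash
python3 -m jog '[[-0.001,-0.0003,0.006,0],[-0.001,-0.0003,0.012,0],[-0.001,-0.0003,0.018,0],[-0.001,-0.0003,0.024,0],[-0.001,-0.0003,0.029,0],[-0.001,-0.0003,0.033,0],[-0.001,-0.0003,0.036,0],[-0.001,-0.0003,0.038,0],[-0.001,-0.0003,0.038,0],[-0.001,-0.0003,0.038,0]]'
python3 -m jog '[[0,0,0.003,0],[0,0,0.006,0],[0,0,0.009,0],[0,0,0.012,0],[0,0,0.014,0],[0,0,0.016,0],[0,0,0.018,0],[0,0,0.019,0],[0,0,0.019,0],[0,0,0.019,0]]'
```

```text
time_s: 11.63
tcp_pos: [0.5493, 0.0108, -0.0013]
orientation: [0.0, 0.706, 0.709, 0.0]
force: [0.4, -0.3, -1.7]
opening: 0.318
gripper_force: 59.4
time_s: 12.47
tcp_pos: [0.5493, 0.0107, -0.0203]
orientation: [-0.0, 0.706, 0.709, -0.0]
force: [0.3, -0.3, -2.1]
opening: 0.317
gripper_force: 59.4
```

```bash
python3 -m jog '[[0,0,0.0003,0],[0,0,0.0006,0],[0,0,0.0009,0],[0,0,0.0012,0],[0,0,0.0012,0],[0,0,0.0012,0],[0,0,0.0012,0],[0,0,0.0012,0],[0,0,0.0012,0],[0,0,0.0012,0]]'
python3 - <<'E'
from station import *
from h import *
c=capture('wrist');k=capture('top');pickle.dump(k,open('t7.pkl','wb'))
im=k['color'];hsv=cv2.cvtColor(im,cv2.COLOR_RGB2HSV);H,S,V=[hsv[...,i].astype(int) for i in range(3)]
for A,ce,r in blobs((H>50)&(H<85)&(S>120),30):print(ce,ray(k,*ce,.0395).round(4),A)
roi=np.zeros(H.shape,bool);roi[168:210,180:260]=1
for A,ce,r in blobs((S<40)&(V>170)&roi,30):print('white',ce,ray(k,*ce,.039).round(4),A)
E
```

```text
time_s: 13.3
tcp_pos: [0.5493, 0.0108, -0.0213]
orientation: [0.0, 0.706, 0.709, 0.0]
force: [-0.8, 1.0, 2.8]
opening: 0.316
gripper_force: 59.9
[326.8647541  186.00409836] [ 0.549  -0.1001  0.0395] 244
[300.02083333 189.125     ] [ 0.5433 -0.0412  0.0395] 48
white [221.95833333 185.34722222] [0.5548 0.1293 0.039 ] 72
```

The force flipped from −2 N to +2.8 N, so the brush rests on the floor, and the grip sits at (0.549, −0.100), where it should. Release.

```bash
python3 -m jog '[[0,0,0,0],[0,0,0,0],[0,0,0,0],[0,0,0,0],[0,0,0,0],[0,0,0,0],[0,0,0,0],[0,0,0,0],[0,0,0,0],[0,0,0,0]]' 0.05
python3 -m jog '[[0,0,-0.01,0],[0,0,-0.02,0],[0,0,-0.035,0],[0,0,-0.05,0],[0,0,-0.065,0],[0,0,-0.08,0],[0,0,-0.095,0],[0.02,0,-0.1,0],[0.04,0,-0.1,0],[0.05,0,-0.1,0]]'
python3 - <<'E'
from station import *
from h import *
k=capture('top');s=state();print(s['tcp_pos'])
im=k['color'];hsv=cv2.cvtColor(im,cv2.COLOR_RGB2HSV);H,S,V=[hsv[...,i].astype(int) for i in range(3)]
for A,ce,r in blobs((H>50)&(H<85)&(S>120),20):print('g',ce,ray(k,*ce,.0395).round(4),A,[np.round(x,1) for x in r[:2]])
for A,ce,r in blobs(((H<6)|(H>172))&(S>150)&(np.arange(420)[:,None]<230)&(np.arange(560)[None]<380),6):print('r',ce,ray(k,*ce,.033).round(4),A)
E
```

```text
time_s: 14.23
tcp_pos: [0.5492, 0.0107, -0.0215]
orientation: [0.0, 0.706, 0.709, -0.0]
force: [-0.0, 0.3, -0.0]
opening: 0.587
gripper_force: 0.0
time_s: 15.07
tcp_pos: [0.5496, 0.0639, 0.0802]
orientation: [-0.0, 0.705, 0.709, 0.002]
force: [0.4, 1.3, -0.4]
opening: 0.589
gripper_force: 0.0
[0.54917841 0.0660014  0.07948769]
g [284.03181818 187.33181818] [ 0.5479 -0.0064  0.0395] 440 [array([284. , 187.5]), array([13., 38.])]
g [326.90534979 186.01234568] [ 0.549  -0.1002  0.0395] 243 [array([326.5, 186. ]), array([12., 19.])]
r [215.12244898 132.95918367] [0.6732 0.1441 0.033 ] 98
r [226.         125.22222222] [0.6903 0.1198 0.033 ] 36
r [257.47736626 144.00823045] [0.6465 0.0504 0.033 ] 243
r [240.79591837 130.34693878] [0.6781 0.087  0.033 ] 49
r [265.68 128.84] [0.6804 0.0317 0.033 ] 25
r [231.10526316 131.26315789] [0.6764 0.1086 0.033 ] 19
r [221.42857143 131.71428571] [0.6757 0.1301 0.033 ] 7
r [227.36363636 135.54545455] [0.6668 0.117  0.033 ] 11
r [247.         136.78571429] [0.6632 0.0734 0.033 ] 14
r [252.125 135.875] [0.6651 0.062  0.033 ] 8
r [231.95238095 140.0952381 
[... 3530 characters left out ...]
.6875 216.25  ] [0.4862 0.059  0.033 ] 16
r [204.28571429 220.42857143] [0.4791 0.1692 0.033 ] 7
r [213.16666667 218.83333333] [0.4822 0.1498 0.033 ] 6
r [218.5        219.83333333] [0.4798 0.1382 0.033 ] 6
r [239.66666667 220.91666667] [0.4766 0.0919 0.033 ] 12
r [197.66666667 221.5       ] [0.477  0.1837 0.033 ] 6
r [231.5 223.1] [0.4721 0.1098 0.033 ] 10
r [246.14285714 223.        ] [0.4717 0.0778 0.033 ] 7
r [249.375 222.5  ] [0.4727 0.0708 0.033 ] 8
r [189.71428571 227.14285714] [0.465  0.2011 0.033 ] 7
r [198.21052632 226.57894737] [0.4659 0.1825 0.033 ] 19
r [218.875 227.625] [0.4628 0.1375 0.033 ] 8
r [233.  227.6] [0.4622 0.1067 0.033 ] 10
r [240.25 227.75] [0.4616 0.0908 0.033 ] 8
```

The brush lies in the holder with its grip centre at (0.549, −0.100) and the button at y = −0.098. Next, over the grip and down.

```bash
python3 -m jog '[[-0.025,0,-0.005,0],[-0.05,0,-0.005,0],[-0.075,0,-0.005,0],[-0.1,0,-0.005,0],[-0.12,0,-0.005,0],[-0.14,0,-0.005,0],[-0.155,0,-0.005,0],[-0.161,0,0,0],[-0.161,0,0,0],[-0.161,0,0,0]]' 0.055
python3 -c "
from station import *
from h import *
s=state();print(s['tcp_pos'],s['time_s'],plan(s,(.549,-.1002,-.030),(1,0)))"
```

```text
time_s: 15.95
tcp_pos: [0.549, -0.0998, 0.078]
orientation: [-0.001, 0.706, 0.708, -0.0]
force: [-1.0, 1.1, -0.4]
opening: 0.644
gripper_force: 0.0
[ 0.54904283 -0.09975379  0.07802514] 15.95 (array([-5.00e-04,  1.00e-04,  1.08e-01]), np.float64(0.0038))
```

```bash
python3 -m jog '[[0,0,0.015,0.003],[0,0,0.032,0.003],[0,0,0.05,0.003],[0,0,0.065,0.003],[0,0,0.08,0.003],[0,0,0.09,0.003],[0,0,0.1,0.003],[0,0,0.105,0.003],[0,0,0.108,0.003],[0,0,0.108,0.003]]'
python3 -m jog '[[0,0,0,0],[0,0,0,0],[0,0,0,0],[0,0,0,0],[0,0,0,0],[0,0,0,0],[0,0,0,0],[0,0,0,0],[0,0,0,0],[0,0,0,0]]' 0
```

```text
time_s: 16.78
tcp_pos: [0.5496, -0.1, -0.0298]
orientation: [-0.0, 0.707, 0.708, -0.0]
force: [0.1, 0.2, 0.8]
opening: 0.65
gripper_force: 0.0
time_s: 17.62
tcp_pos: [0.5499, -0.1005, -0.0288]
orientation: [0.0, 0.707, 0.707, 0.0]
force: [-1.6, -0.6, 7.0]
opening: 0.316
gripper_force: 60.6
```

The button is flush (27 mm opening at 60 N). There is a 7 N vertical load from the finger swing, so I'll ease up about 1 mm.

```bash
python3 -m jog '[[0,0,-0.0004,0],[0,0,-0.0008,0],[0,0,-0.001,0],[0,0,-0.001,0],[0,0,-0.001,0],[0,0,-0.001,0],[0,0,-0.001,0],[0,0,-0.001,0],[0,0,-0.001,0],[0,0,-0.001,0]]'
```

```text
time_s: 18.45
tcp_pos: [0.5499, -0.1004, -0.0285]
orientation: [0.0, 0.707, 0.707, 0.0]
force: [0.3, -0.4, 1.5]
opening: 0.318
gripper_force: 60.2
```

```bash
python3 -m jog '[[-0.003,0,0,0],[-0.01,0,0,0],[-0.018,0,0,0],[-0.027,0,0,0],[-0.036,0,0,0],[-0.045,0,0,0],[-0.054,0,0,0],[-0.061,0,0,0],[-0.066,0,0,0],[-0.066,0,0,0]]'
```

```text
time_s: 19.28
tcp_pos: [0.5491, -0.1684, -0.0286]
orientation: [0.0, 0.707, 0.707, -0.001]
force: [-0.4, 2.6, -0.8]
opening: 0.317
gripper_force: 59.8
```

Force is only the spring's 2.6 N, so it went past the first stop. Now I'll creep to the end stop.

```bash
python3 -m jog '[[-0.001,0,0,0],[-0.002,0,0,0],[-0.003,0,0,0],[-0.004,0,0,0],[-0.005,0,0,0],[-0.006,0,0,0],[-0.007,0,0,0],[-0.007,0,0,0],[-0.007,0,0,0],[-0.007,0,0,0]]'
python3 -m jog '[[-0.0005,0,0,0],[-0.001,0,0,0],[-0.0015,0,0,0],[-0.002,0,0,0],[-0.002,0,0,0],[-0.002,0,0,0],[-0.002,0,0,0],[-0.002,0,0,0],[-0.002,0,0,0],[-0.002,0,0,0]]'
```

```text
time_s: 20.12
tcp_pos: [0.5497, -0.1735, -0.0285]
orientation: [0.0, 0.707, 0.708, -0.0]
force: [0.6, 4.0, -1.5]
opening: 0.322
gripper_force: 59.7
time_s: 20.95
tcp_pos: [0.5497, -0.1744, -0.0285]
orientation: [-0.001, 0.707, 0.708, 0.0]
force: [-0.2, 4.9, -0.4]
opening: 0.318
gripper_force: 59.7
```

```bash
python3 -m jog '[[-0.0005,0,0,0],[-0.001,0,0,0],[-0.0015,0,0,0],[-0.002,0,0,0],[-0.002,0,0,0],[-0.002,0,0,0],[-0.002,0,0,0],[-0.002,0,0,0],[-0.002,0,0,0],[-0.002,0,0,0]]'
python3 - <<'E'
from station import *
from h import *
k=capture('top');s=state();print(s['tcp_pos'],s['force'])
im=k['color'];hsv=cv2.cvtColor(im,cv2.COLOR_RGB2HSV);H,S,V=[hsv[...,i].astype(int) for i in range(3)]
for A,ce,r in blobs((H>50)&(H<85)&(S>120),20):print('g',ce,ray(k,*ce,.0395).round(4),A,[[ray(k,*p,.0395)[:2].round(4).tolist()] for p in cv2.boxPoints(r)])
roi=np.zeros(H.shape,bool);roi[168:210,185:260]=1
for A,ce,r in blobs((S<40)&(V>170)&roi,30):print('white',ce,ray(k,*ce,.039).round(4),A)
cv2.imwrite('pics/t9.png',cv2.resize(im[160:240,190:370],(800,356),interpolation=cv2.INTER_CUBIC)[...,::-1])
E
```

```text
time_s: 21.78
tcp_pos: [0.5498, -0.1743, -0.0287]
orientation: [-0.002, 0.706, 0.708, 0.001]
force: [0.4, 7.4, -0.6]
opening: 0.314
gripper_force: 59.8
[ 0.54976493 -0.17429773 -0.02870897] [-0.43694341  7.66811725 -0.99269092]
g [277.12908497 187.66993464] [0.5474 0.0087 0.0395] 612 [[[0.5345, 0.066]], [[0.5632, 0.0656]], [[0.5611, -0.046]], [[0.5325, -0.0453]]]
g [352.95744681 187.63829787] [ 0.5444 -0.157   0.0395] 47 [[[0.5553, -0.1418]], [[0.5613, -0.1555]], [[0.5367, -0.1657]], [[0.5307, -0.152]]]
white [232.60321716 188.31903485] [0.5478 0.1061 0.039 ] 373
```

View pics/t9.png

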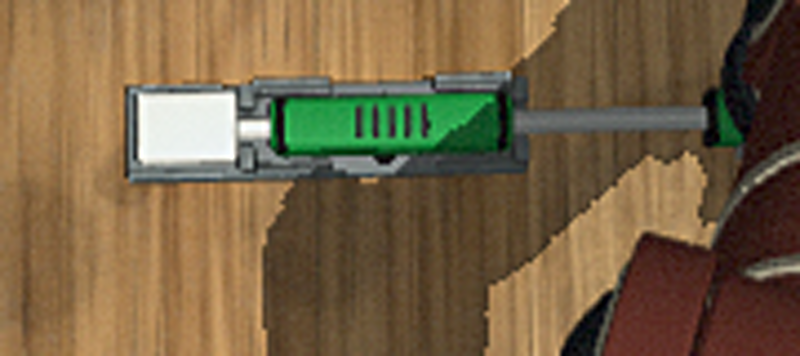

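The handle is fully out: the TCP stopped moving while the force rose to 7.5 N. The picture shows the sleeve at (270–510, 95–155) lying in the holder against its end shoulder, the head in the bay and the tube out to (705, 118). I'm handing in.

```bash
python3 -c "
from station import *
print(hand_in())"
```

```text
the job is handed in; nothing more can be done
None
```

The brush lies flat in its holder with the handle pulled fully out to the second stop, the gripper still holding the grip with the button squeezed in; the job is handed in, but no verdict came back.

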